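# Nip a stool-leg blank in the end-trimming jig by feel

## Robot

A 6-joint arm with a two-finger parallel gripper is mounted at the origin on a cart in front of the work surface, level with it; the furniture and walls round the work are solid. World frame = base frame: x ahead of the robot, y to its left, z up, the work surface at z = 0. Lengths are in mm, angles in degrees, forces in N, time in s.
With the tool pointing down it reaches from about 350 to 850 mm from the base axis. Payload 8.1 kg.
Tool frame: the origin (TCP) lies midway between the tips of the shut fingers; the grasp point (between the pads) lies 19 mm behind it; z points along the fingers, y is the line along which they close (so a half turn about z gives the same grasp; the last joint's range is limited). The gripper opens to 85 mm and grips with 20 to 120 N. Pads are 22 mm wide; open, the fingers measure 114 mm over their backs; the gripper's body (76 mm by 85 mm) begins 54 mm behind the grasp point. The pads swing forward as they close: fully open they stand 13 mm farther back than shut.
Start: joints at [72.399, 7.471, 85.268, -0, 87.261, -4.893], TCP at [131.969, 585.311, 231.292] pointing down, gripper open.
Joint ranges: [-169.43, 169.43], [-51.17, 129.36], [1.28, 143.12], [-76.62, 256.62], [0, 156.53], [-152.29, 152.29]. Speed limits (degrees/s): [136.94, 136.94, 159.86, 180, 180, 180].

## Interface

Orientations are given as a 3x3 rotation matrix whose columns are the frame's x, y, z axes.
In Python, from rig import * gives the robot as it stands.
- The arm moves only by the shell command python3 -m handwheel 'ROWS' [FORCE]. ROWS is JSON, a list that holds one entry, the list of rows, each a list of 7 numbers: the shift along the tool's x, y, z each as a share of 300 mm, from -1 to 1, then the turn, a rotation vector about the tool's x, y, z each as a share of 90 degrees, from -1 to 1, then the gripper command: -1 is fully open, 1 is shut, values between are in proportion. A call has 1 to 20 rows; each row is the pose to reach, as a shift and turn from the pose commanded when the call began, along the tool's axes at that moment; what a row does not reach only later rows make up. A row lasts 1/10 s, in which the tool goes at most 50 mm and 8.59 degrees, less where a joint would pass 70% of its speed; a pose out of reach is approached as far as the arm can. A call with a number of a shift or a turn outside -1 to 1 is refused whole. A call with a gripper value outside its range is refused whole. The fingers move at their own pace and stop on an object; FORCE is the grip in N (left out, the last holds). Time passes only in rows, so rows that repeat a pose let the fingers close. It gives the time, the measured TCP pose, the force, the opening and the grip force at its end, in the units of the state.
- get_state(): the state, without advancing time (a new reading comes with each control period).
- capture(name): name is "side" or "top"; returns the picture (384x512x3 uint8, red, green, blue); there is no depth.
- calibration(name): a dict with "fov_y" (degrees; the focal length in pixels is half the picture's height over the tangent of half this angle, whatever the lens; pixels are square), "cx", "cy" (the principal point, pixels), "eye" and "orientation" of the camera in the world. Camera axes: x right, y down, z forward; pixel columns grow to the right and rows downward; lengths in mm; the calibration is good to about 2 mm. A picture is of the moment at which its call begins. calibration takes no time and is no camera call.
- close_job(): hands the job in; it is judged then, once.
The state is a dict: "t": time; "joints": joint angles; "qd": joint speeds; "joint_torque": joint torques, N m; "eef_pos": TCP position; "orientation": TCP orientation; "wrist_force": force on the tool from outside, world axes, zero at the start; "wrist_torque": the same for the moment, N m; "opening": finger opening in mm; "gripper_force": force on a finger pad.
Only numpy, scipy, OpenCV 4.12 (cv2) and the standard library are available. Lean on these libraries where they do the work, as an engineer would, in place of code of your own. Each camera call takes 0.05 s, during which the arm holds its last target. There are 200 camera calls.

## Task

Lay the square stool-leg blank lengthwise in the sloping trough of the end-trimming jig, between the cam and the saw guide, and let go of it. Then swing the cam lever round until you feel that it has driven the blank hard against the stop hidden under the saw guide and holds it firmly; stop there, before the cam bruises the wood, and take the hand away. Leave the tools lying about where they are.

Things in the scene. Friction and masses are not known exactly. Their poses are not given: they have to be found in the camera images.
- leg_blank: planed square timber offcut, the stool-leg blank, 45 x 140 x 45 mm, about 0.18 kg; origin at the centre of its underside as it lies on the bench, long axis y, z up. It may lie on either side of the jig.
- blank_center (a point): centre of the blank (22.5 mm above its origin)
- trim_jig: the end-trimming jig, fixed to the bench: plywood base 245 (x) x 130 (y) mm, origin at the centre of the base's underside on the bench, z up, x toward the jig's high end (away from the robot)
- trim_bed: the jig's sloping bed; its frame is tilted 30 degrees: origin on the bed's surface at the low end, 70 mm in -x of the jig's origin and 60 mm above the bench; x runs up the slope (away from the robot), y across it to the left, z square off the bed. The trough between two rails is 52 mm wide (y from -26 to 26 mm); the rails are 12 mm high, 14 mm thick, at x 38 to 162 mm
- cam_pivot (a point): axis of the cam lever where it meets the bed: (0, 14, 0) mm in the bed's frame; it runs along the bed's z. The red cam is a round disc of radius 30 mm, 27 mm high, its centre 18 mm off the pivot: its face stands (30 - 18 cos angle) mm up the slope from the pivot
- cam_lever (a joint): angle of the cam lever in rad, 0 = open, at most 2.4, growing counter-clockwise seen from above the bed. It stays where left. It turns evenly (5 N at the knob, up to 11 N if the knob is pinched tight), pushing the blank along, until the blank is hard on the stop, between 1.4 and 2.1 rad; then the force climbs steeply: 3 to 12 N more is a firm hold, 20 N more bruises the wood
- lever_knob (a point): middle of the round black knob at the lever's end, where to grip or push it: diameter 25 mm, standing along the bed's z from 44 to 82 mm off the bed, 100 mm from the pivot's axis. With the lever at 0 it is at (-98, 31, 63) mm in the bed's frame. Below it is the flat lever, 16 mm wide, 30 to 39 mm off the bed
- sanding_block: cork sanding block wrapped in brown paper, 64 x 112 x 30 mm, origin under its centre; a bystander, on the other side of the jig than the blank
- tape_measure: yellow tape measure standing on edge, 36 x 84 x 65 mm; a bystander
- soft_jaw: maroon grooved vice pad, 72 x 125 x 22 mm; a bystander
- chisel_yellow: chisel with a yellow handle, 210 mm long; a bystander
- trough (a point): point on the bed's surface under the middle of the blank when it is laid in: (87, 0, 0) mm in the bed's frame. There the blank just clears the open cam below and the saw guide above, with 5 mm to spare at each end while the lever is at 0 (4 mm at 0.3 rad); it may slip down the slope onto the cam, which does no harm
- saw_guide (a point): middle of the lower front edge of the saw guide's aluminium cover plate: (162, 0, 54) mm in the bed's frame. The guide, 84 mm wide and 62 mm high, reaches from x = 162 to 205 mm. The blank slides under the cover; hidden there, its face anywhere between x = 168 and 178 mm, is the rigid flat end stop, so the cam drives the blank up to 26 mm up the slope
- pencil: red carpenter's pencil, 166 mm long; a bystander
- drill_bit_4: black twist drill, 140 mm long, 12 mm thick; a bystander

How it is judged (in metres and radians):
On the way:
1. the blank lies in the trough between cam and saw guide, let go (x of blank_center in the frame of trim_bed between 0.078 and 0.112 m and y of blank_center in the frame of trim_bed between -0.006 and 0.006 m and z of blank_center in the frame of trim_bed below 0.027 m and angle between the y axis of leg_blank and the x axis of trim_bed, either way round below 0.1 rad and contact force between the fingers and leg_blank below 0.1 N), for 0.2 s.
At the end, for the whole second after the job is handed in: the blank lies flat in the trough (centre within 6 mm of its middle line, square to it within 0.1 rad, not lifted more than 4.5 mm), let go and at rest, and the cam presses it against the hidden stop with more than 8 N after the hand is off the lever (x of blank_center in the frame of trim_bed between 0.094 and 0.112 m and y of blank_center in the frame of trim_bed between -0.006 and 0.006 m and z of blank_center in the frame of trim_bed below 0.027 m and angle between the y axis of leg_blank and the x axis of trim_bed, either way round below 0.1 rad and contact force between cam_lever and leg_blank above 8 N and linear speed of leg_blank below 0.01 m/s); the robot touches nothing.
It fails at once if the cam is forced so hard that it bruises the blank (more than 100 N) (contact force between cam_lever and leg_blank above 100 N).
It fails at once if a bystander is shifted by more than 30 mm (distance of any of sanding_block, tape_measure, soft_jaw, chisel_yellow, pencil, drill_bit_4 from where it was at the start of the episode above 0.03 m).
It also fails if it takes over 58 s, if anything falls off the work surface, if the arm or the gripper's body presses on something with over 40 N, if the wrist force passes 120 N, or if a joint passes its speed limit or range.

## Working session

There is one attempt and no reset: what is moved stays moved. The work goes in short steps, Python scripts to look and compute and a shell command to move; the robot and the scene stay as the last step left them, time stands still between calls to the robot, and variables do not carry over. Pictures are saved under pics/ and viewed, at most 10 in all, crops included, and the job is handed in when it is done.

```bash
mkdir -p pics; ls; python3 - <<'E'
from rig import *
import cv2,numpy as np
for n in("top","side"):
    im=capture(n); cv2.imwrite(f"pics/{n}0.png",im[:,:,::-1]); print(n,calibration(n))
s=get_state();print(s)
E
```

```text
pics
top {'fov_y': 53.280627937570735, 'cx': 258.8183596970986, 'cy': 191.48076848419086, 'eye': array([ 3.55247322e+02, -1.28821424e-02,  1.26539438e+03]), 'orientation': array([[ 0.02632146, -0.98088559,  0.19279688],
       [-0.99965197, -0.02548687,  0.00680819],
       [-0.00176427, -0.19290898, -0.98121507]])}
side {'fov_y': 51.623127705771786, 'cx': 261.37500658452245, 'cy': 192.67094480806455, 'eye': array([ 543.05268481, 1189.49278559,  912.23849207]), 'orientation': array([[-0.99956319,  0.00793163,  0.02846957],
       [-0.01946916,  0.54802006, -0.83623858],
       [-0.02223463, -0.83642759, -0.54762625]])}
{'t': 0.1, 'joints': array([ 7.24001106e+01,  7.50946185e+00,  8.53241748e+01, -3.71926891e-04,
        8.72610836e+01, -4.89389490e+00]), 'qd': array([-0.05402557, -0.10993911, -0.0907668 ,  0.0166854 , -0.15775864,
        0.00423183]), 'joint_torque': array([ 1.50221102e-03, -5.70947564e+01, -5.01944661e+01, -2.42882425e-04,
        8.10372003e-03, -1.09413662e-05]), 'eef_pos': array([131.80712593, 584.83372518, 230.35220048]), 'orientation': array([[-9.75511573e-01,  2.19947553e-01, -4.93688023e-04],
       [ 2.19948066e-01,  9.75510307e-01, -1.57775610e-03],
       [ 1.34574161e-04, -1.64770506e-03, -9.99998633e-01]]), 'wrist_force': array([0.34501278, 0.26528721, 0.23652322]), 'wrist_torque': array([ 0.01341067, -0.00952785,  0.01084314]), 'gripper_force': 0.0, 'opening': 85.60041572736999}
```

View pics/top0.png

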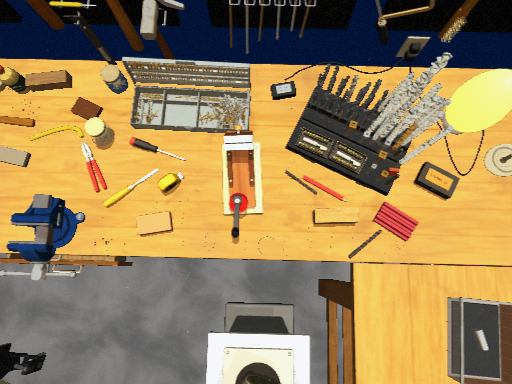

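View pics/side0.png

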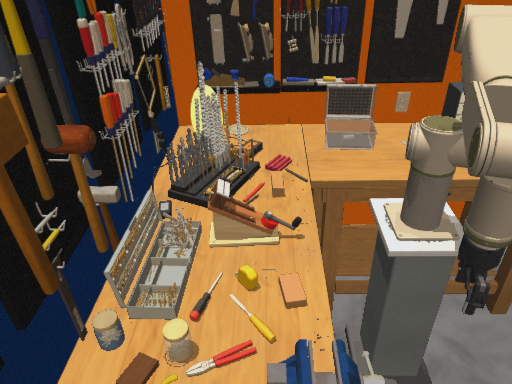

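```bash
cat > h.py <<'E'
from rig import *
import cv2,numpy as np
def ray(n,u,v):
    c=calibration(n); f=192/np.tan(np.radians(c["fov_y"]/2))
    d=c["orientation"]@np.array([(u-c["cx"])/f,(v-c["cy"])/f,1.]); return np.array(c["eye"]),d/np.linalg.norm(d)
def pz(n,u,v,z):
    e,d=ray(n,u,v); return e+d*(z-e[2])/d[2]
def proj(n,p):
    c=calibration(n); f=192/np.tan(np.radians(c["fov_y"]/2)); q=c["orientation"].T@(np.array(p)-c["eye"]); return np.array([c["cx"]+f*q[0]/q[2],c["cy"]+f*q[1]/q[2]])
def crop(im,u0,v0,u1,v1,k): return cv2.resize(im[v0:v1,u0:u1],None,fx=k,fy=k,interpolation=cv2.INTER_CUBIC)
E
python3 - <<'E'
from h import *
t=cv2.imread("pics/top0.png"); s=cv2.imread("pics/side0.png")
a=crop(t,210,125,370,245,5)
cv2.imwrite("pics/c1.png",a)
b=crop(s,190,145,310,250,5); cv2.imwrite("pics/c2.png",b)
E
```

```text
(no output)
```

View pics/c1.png

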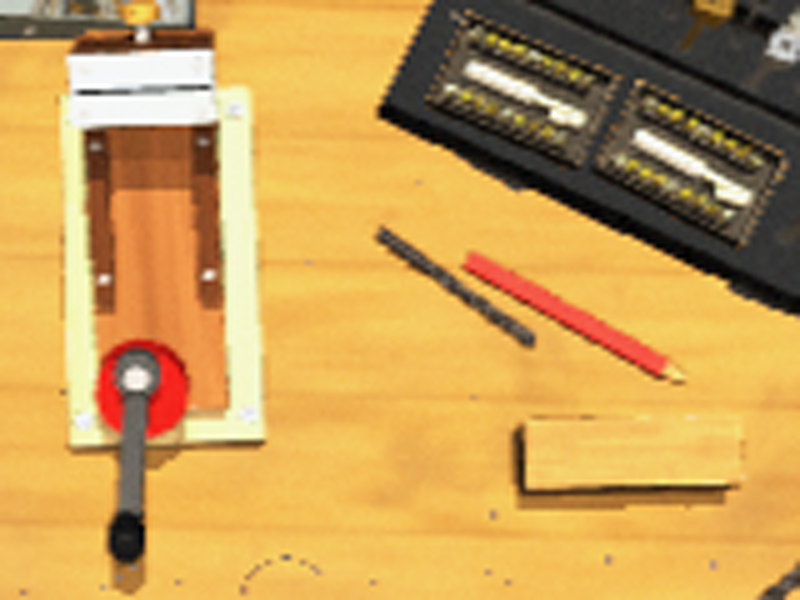

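View pics/c2.png

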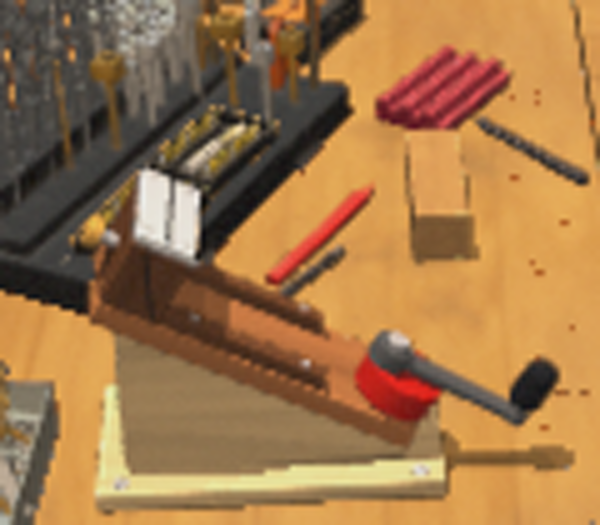

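```bash
python3 - <<'E'
from h import *
np.set_printoptions(precision=1,suppress=True)
T=lambda u,v:(210+u/5-.4,125+v/5-.4)
S=lambda u,v:(190+u/5-.4,145+v/5-.4)
def tri(a,b):
    (e,d),(f,g)=ray("top",*a),ray("side",*b); k=np.linalg.lstsq(np.c_[d,-g],f-e,rcond=None)[0]; p,q=e+d*k[0],f+g*k[1]; return (p+q)/2,np.linalg.norm(p-q)
print("blank top z45",*[pz("top",*T(u,v),45) for u,v in((524,420),(743,415),(740,486),(525,489))])
print("blank side near end z45",*[pz("side",*S(u,v),45) for u,v in((412,212),(470,212),(462,134),(407,134))])
print("base z0/15",*[pz("top",*T(u,v),z) for u,v,z in((68,445,0),(264,441,0),(68,440,15),(262,436,15),(250,88,15),(63,92,15))])
print("base side near edge z0",*[pz("side",*S(u,v),0) for u,v in((97,508),(443,494))])
print("knob exp z65.6",pz("top",*T(126,537),65.6),tri(T(126,537),S(535,384)))
print("guide edge z187.8",*[pz("top",*T(u,v),187.8) for u,v in((72,126),(217,126))])
E=0
print("pivot cap tri",tri(T(135,378),S(397,341)))
for n,r in(("top",0),("side",0)):
    h=cv2.cvtColor(cv2.imread(f"pics/{n}0.png"),cv2.COLOR_BGR2HSV)
    m=cv2.inRange(h,(100,0,0),(100,0,0))
E
```

```text
blank top z45 [ 543.5 -172.    45. ] [ 550.5 -313.    45. ] [ 504.5 -310.    45. ] [ 498.9 -172.5   45. ]
blank side near end z45 [ 545.6 -176.3   45. ] [ 498.5 -175.6   45. ] [ 501.9 -301.8   45. ] [ 549.6 -302.7   45. ]
base z0/15 [525.7 125.4   0. ] [531.8  -5.1   0. ] [527.  124.1  15. ] [533.   -3.6  15. ] [772.5  10.5  15. ] [766.4 138.1  15. ]
base side near edge z0 [767.  135.3   0. ] [525.1 122.    0. ]
knob exp z65.6 [459.8  80.1  65.6] (array([460. ,  80.1,  64.4]), np.float64(0.21443429792942825))
guide edge z187.8 [688.9 112.8 187.8] [691.1  27.8 187.8]
pivot cap tri (array([555.8,  76. ,  99.2]), np.float64(1.2307784068501635))
```

The top view shows the blank lying across at about pixel (336,216), right of the jig, and the jig at about (240,175) with its knob at (235,232). The side view confirms both. The pivot, knob and base edges agree on the jig centre at about (649.5, 67.3), yaw 3.1°. The blank centre is at about (524, -242), yaw 2.7°.

```bash
cat >> h.py <<'E'
from scipy.spatial.transform import Rotation as Ro
J=np.array([649.5,67.3,0]); JY=np.radians(3.1); Rz=Ro.from_euler("z",JY).as_matrix()
RB=Rz@Ro.from_euler("y",-30,degrees=True).as_matrix(); OB=J+Rz@[-70,0,60]
def bed(p): return OB+RB@np.array(p,float)
def tobed(p): return RB.T@(np.array(p)-OB)
def Rt(az,tilt=0):  # tool y at azimuth az, tool z down (world)
    a=np.radians(az); y=np.array([np.cos(a),np.sin(a),0]); z=np.array([0,0,-1.]); return np.c_[np.cross(y,z),y,z]
RP=np.c_[np.cross(RB[:,1],-RB[:,2]),RB[:,1],-RB[:,2]]  # tool y = bed y, z into bed
def rel(p,R=None,p0=None,R0=None):
    s=get_state(); p0=s["eef_pos"] if p0 is None else p0; R0=s["orientation"] if R0 is None else R0; R=R0 if R is None else R
    print("t",s["t"],"shift",np.round(R0.T@(np.array(p)-p0)/300,3),"turn",np.round(Ro.from_matrix(R0.T@R).as_rotvec(degrees=True)/90,3))
E
python3 -m handwheel '[[[-0.62,-0.8,0,0,0,0,-0.53],[-0.62,-0.8,0,0,0,0,-0.53],[-0.62,-0.8,0,0,0,0,-0.53],[-0.62,-0.8,0,0,0,0,-0.53],[-0.62,-0.8,0,0,0,0,-0.53],[-0.62,-0.8,0,0,0,0,-0.53],[-0.62,-0.8,0,0,0,0,-0.53]]]' 50
python3 -m handwheel '[[[-0.62,-0.8,0,0,0,0,-0.53],[-0.62,-0.8,0,0,0,0,-0.53],[-0.62,-0.8,0,0,0,0,-0.53],[-0.62,-0.8,0,0,0,0,-0.53],[-0.62,-0.8,0,0,0,0,-0.53],[-0.62,-0.8,0,0,0,0,-0.53],[-0.62,-0.8,0,0,0,0,-0.53]]]'
python3 - <<'E'
from h import *
rel([524,-242,120],Rt(2.7))
E
```

```text
t: 0.8
eef_pos: [262.5, 306.2, 231.0]
orientation: [[-0.974, 0.225, 0.001], [0.225, 0.974, -0.002], [-0.001, -0.001, -1.0]]
wrist_force: [0.8, 0.5, 1.2]
opening: 65.1
gripper_force: 0.0
t: 1.5
eef_pos: [390.6, 30.6, 231.1]
orientation: [[-0.974, 0.226, 0.0], [0.226, 0.974, -0.002], [-0.0, -0.002, -1.0]]
wrist_force: [-0.2, 0.8, 0.3]
opening: 65.3
gripper_force: 0.0
t 1.5 shift [-0.639 -0.784  0.372] turn [-0.001  0.001  0.825]
```

```bash
python3 -m handwheel '[[[-0.64,-0.784,0.37,0,0,0.825,-0.53],[-0.64,-0.784,0.37,0,0,0.825,-0.53],[-0.64,-0.784,0.37,0,0,0.825,-0.53],[-0.64,-0.784,0.37,0,0,0.825,-0.53],[-0.64,-0.784,0.37,0,0,0.825,-0.53],[-0.64,-0.784,0.37,0,0,0.825,-0.53],[-0.64,-0.784,0.37,0,0,0.825,-0.53],[-0.64,-0.784,0.37,0,0,0.825,-0.53],[-0.64,-0.784,0.37,0,0,0.825,-0.53],[-0.64,-0.784,0.37,0,0,0.825,-0.53],[-0.64,-0.784,0.37,0,0,0.825,-0.53],[-0.64,-0.784,0.37,0,0,0.825,-0.53]]]'
python3 - <<'E'
from h import *
rel([524,-242,13],Rt(2.7))
a=crop(cv2.cvtColor(capture("top"),cv2.COLOR_RGB2BGR),280,160,400,250,4); b=crop(cv2.cvtColor(capture("side"),cv2.COLOR_RGB2BGR),220,130,320,220,4)
cv2.imwrite("pics/c3.png",np.hstack([a[:,:400],b[:360]]))
E
```

```text
t: 2.7
eef_pos: [525.0, -235.8, 120.3]
orientation: [[-0.056, 0.998, 0.0], [0.998, 0.056, 0.0], [0.0, 0.0, -1.0]]
wrist_force: [0.1, 0.3, -0.7]
opening: 65.1
gripper_force: 0.0
t 2.7 shift [-0.02  -0.004  0.358] turn [ 0.    -0.     0.006]
```

View pics/c3.png

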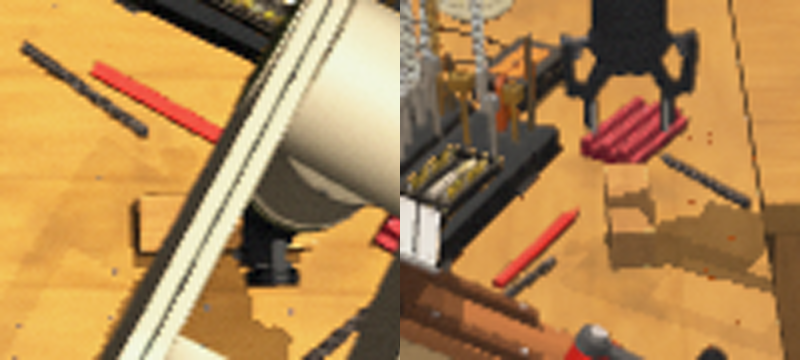

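The right half (side view) shows the open fingers above the blank and straddling it. The arm covers most of the blank in the top view. Descend and close.

```bash
python3 -m handwheel '[[[-0.02,-0.004,0.2,0,0,0,-0.53],[-0.02,-0.004,0.3,0,0,0,-0.53],[-0.02,-0.004,0.357,0,0,0,-0.53],[-0.02,-0.004,0.357,0,0,0,-0.53],[-0.02,-0.004,0.357,0,0,0,-0.53],[-0.02,-0.004,0.357,0,0,0,0.3],[-0.02,-0.004,0.357,0,0,0,0.3],[-0.02,-0.004,0.357,0,0,0,0.3],[-0.02,-0.004,0.357,0,0,0,0.3],[-0.02,-0.004,0.357,0,0,0,0.3]]]' 50
python3 -m handwheel '[[[0,0,-0.2,0,0,0,0.3],[0,0,-0.5,0,0,0,0.3],[0,0,-0.75,0,0,0,0.3],[0,0,-0.75,0,0,0,0.3],[0,0,-0.75,0,0,0,0.3],[0,0,-0.75,0,0,0,0.3],[0,0,-0.75,0,0,0,0.3]]]'
python3 - <<'E'
from h import *
p=bed([87,0,12]); print(p, bed([87,0,82]))
rel(bed([87,0,100]),RP)
E
```

```text
t: 3.8
eef_pos: [525.8, -243.5, 15.7]
orientation: [[-0.053, 0.999, 0.004], [0.999, 0.053, -0.002], [-0.002, 0.004, -1.0]]
wrist_force: [-0.9, 0.1, 8.0]
opening: 44.4
gripper_force: 52.3
t: 4.5
eef_pos: [524.1, -242.6, 238.7]
orientation: [[-0.053, 0.999, 0.001], [0.999, 0.053, -0.001], [-0.001, 0.001, -1.0]]
wrist_force: [0.3, 0.3, -1.7]
opening: 44.0
gripper_force: 52.2
[648.84516977  67.26453566 113.89230485] [613.8963863   65.37177721 174.51408311]
t 4.5 shift [1.009 0.323 0.162] turn [-0.261 -0.26  -0.976]
```

```bash
python3 - <<'E'
from h import *
rel([570,50,250],Rt(93.1))
E
```

```text
t 4.5 shift [ 0.966  0.205 -0.038] turn [ 0.000e+00  1.000e-03 -1.001e+00]
```

```bash
python3 -m handwheel '[[[0.97,0.205,-0.04,0,0,-1,0.3],[0.97,0.205,-0.04,0,0,-1,0.3],[0.97,0.205,-0.04,0,0,-1,0.3],[0.97,0.205,-0.04,0,0,-1,0.3],[0.97,0.205,-0.04,0,0,-1,0.3],[0.97,0.205,-0.04,0,0,-1,0.3],[0.97,0.205,-0.04,0,0,-1,0.3],[0.97,0.205,-0.04,0,0,-1,0.3],[0.97,0.205,-0.04,0,0,-1,0.3],[0.97,0.205,-0.04,0,0,-1,0.3],[0.97,0.205,-0.04,0,0,-1,0.3],[0.97,0.205,-0.04,0,0,-1,0.3],[0.97,0.205,-0.04,0,0,-1,0.3],[0.97,0.205,-0.04,0,0,-1,0.3]]]'
python3 - <<'E'
from h import *
rel(bed([87,0,110]),RP)
E
```

```text
t: 5.9
eef_pos: [569.4, 51.3, 249.1]
orientation: [[-0.999, -0.051, -0.002], [-0.051, 0.999, 0.0], [0.002, 0.0, -1.0]]
wrist_force: [0.9, -0.4, -1.4]
opening: 44.1
gripper_force: 52.3
t 5.9 shift [-0.104  0.039  0.168] turn [-0.    -0.334 -0.002]
```

```bash
python3 -m handwheel '[[[-0.05,0.039,0,0,-0.334,0,0.3],[-0.05,0.039,0,0,-0.334,0,0.3],[-0.104,0.039,0.1,0,-0.334,0,0.3],[-0.104,0.039,0.168,0,-0.334,0,0.3],[-0.104,0.039,0.168,0,-0.334,0,0.3],[-0.104,0.039,0.168,0,-0.334,0,0.3],[-0.104,0.039,0.168,0,-0.334,0,0.3],[-0.104,0.039,0.168,0,-0.334,0,0.3],[-0.104,0.039,0.168,0,-0.334,0,0.3]]]'
python3 - <<'E'
from h import *
print(tobed(get_state()["eef_pos"]))
rel(bed([87,0,16]),RP)
a=crop(cv2.cvtColor(capture("top"),cv2.COLOR_RGB2BGR),205,120,305,250,4); b=crop(cv2.cvtColor(capture("side"),cv2.COLOR_RGB2BGR),200,120,300,250,4)
cv2.imwrite("pics/c4.png",np.hstack([a,b]))
E
```

```text
t: 6.8
eef_pos: [602.4, 64.7, 202.7]
orientation: [[-0.863, -0.053, 0.503], [-0.046, 0.999, 0.027], [-0.503, -0.0, -0.864]]
wrist_force: [-0.4, 0.6, -1.5]
opening: 44.2
gripper_force: 52.2
[ 9.11059547e+01 -7.61393671e-02  1.12159925e+02]
t 6.8 shift [0.015 0.    0.32 ] turn [-0.     0.003 -0.001]
```

View pics/c4.png

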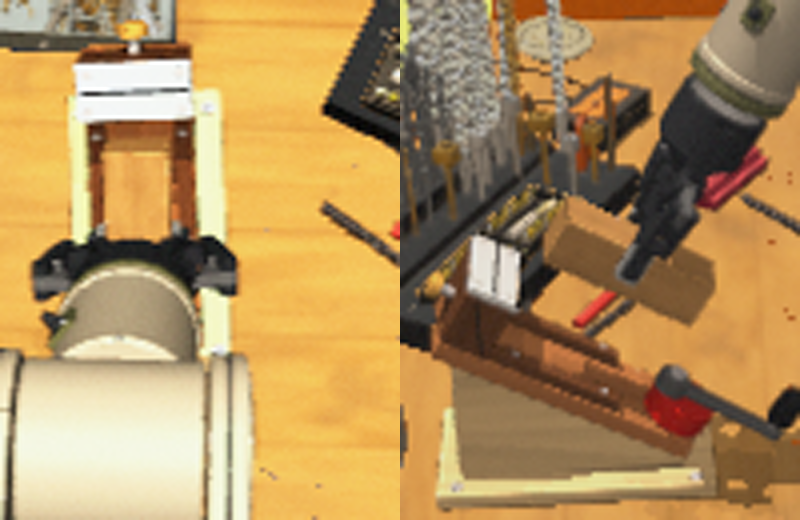

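Blank is held squarely above the trough: far top edge at crop (105–170,150) in the top view. I'll check its offset in the bed frame.

```bash
python3 - <<'E'
from h import *
def onbed(n,u,v,h):
    e,d=ray(n,u,v); e=tobed(e); d=RB.T@d; return np.round(e+d*(h-e[2])/d[2],1)
T=lambda u,v:(205+u/4-.4,120+v/4-.4)
S=lambda u,v:(200+(u-400)/4-.4,120+v/4-.4)
print("far top edge",onbed("top",*T(105,150),141),onbed("top",*T(170,150),141))
print("side left face top corners",onbed("side",*S(545,240),141),onbed("side",*S(700,295),141),"bottom",onbed("side",*S(545,262),96),onbed("side",*S(693,323),96))
print("rail inner edges",onbed("top",*T(103,180),12),onbed("top",*T(176,180),12))
im=capture("side");cv2.imwrite("pics/c5.png",crop(im[:,:,::-1],230,150,290,210,10))
E
```

```text
far top edge [159.1  18.4 141. ] [157.9 -25.8 141. ]
side left face top corners [175.7  65.3 141. ] [ 34.7  44.5 141. ] bottom [154.   17.9  96. ] [13.5 12.1 96. ]
rail inner edges [104.2  30.   12. ] [102.6 -26.3  12. ]
```

View pics/c5.png

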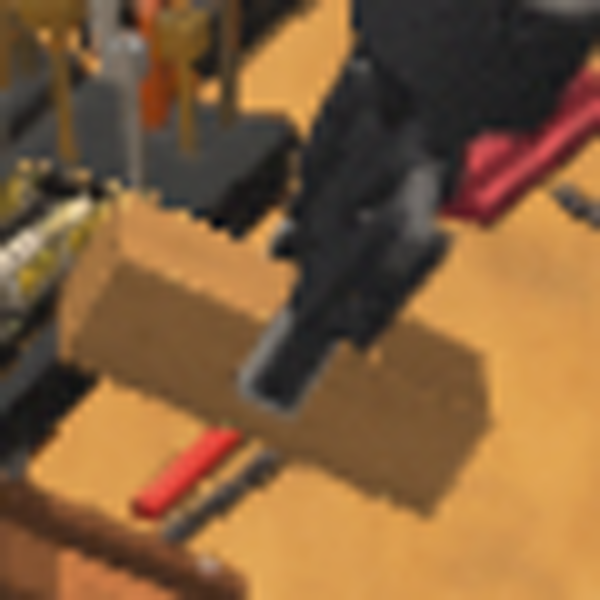

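Dark left face corners at crop (125,262), (72,358), (430,516), (490,420). The fingertip at (270,408) sits about 14 mm above the lower edge, so it clears the rails.

```bash
python3 - <<'E'
from h import *
for u,v in((125,262),(490,420),(72,358),(430,516)):
    e,d=ray("side",230+u/10-.45,150+v/10-.45); e=tobed(e); d=RB.T@d; print(np.round(e+d*(22.2-e[1])/d[1],1))
E
```

```text
[153.4  22.2 139.5]
[ 18.1  22.2 141.2]
[152.1  22.2  98.9]
[16.7 22.2 98.4]
```

```bash
python3 - <<'E'
from h import *
im=capture("top").astype(int)
for r in (138,143,146,158,160,162,166,170,174): print(r,[ "%d,%d"%(a[0],a[2]) for a in im[r,222:256]])
E
```

```text
138 ['243,82', '242,136', '243,235', '244,240', '244,232', '244,241', '244,245', '244,246', '245,247', '245,246', '245,246', '245,247', '245,246', '245,247', '244,246', '245,246', '244,246', '245,247', '244,245', '245,246', '244,245', '245,245', '244,244', '245,245', '244,246', '244,245', '241,237', '242,231', '244,233', '245,243', '219,191', '235,102', '243,82', '244,90']
143 ['240,90', '235,108', '222,199', '125,133', '48,50', '46,47', '46,46', '48,47', '82,82', '93,95', '95,97', '95,96', '93,95', '94,97', '142,143', '154,159', '158,160', '156,156', '154,155', '155,155', '157,158', '197,196', '211,211', '212,211', '213,211', '212,210', '212,213', '239,238', '245,243', '244,242', '226,222', '236,195', '245,203', '244,204']
146 ['244,156', '245,189', '245,241', '245,247', '244,246', '245,246', '245,245', '244,245', '244,246', '245,246', '244,246', '245,247', '245,247', '245,247', '245,246', '245,247', '245,246', '244,246', '245,246', '244,246', '244,245', '244,245', '244,245', '245,246', '244,245', '244,244', '245,244', '245,241', '244,237', '244,242', '244,242', '230,197', '239,191'
[... 1417 characters left out ...]
 ['228,86', '239,172', '245,193', '245,188', '245,182', '191,107', '139,40', '136,37', '109,30', '216,75', '240,90', '242,93', '242,91', '242,90', '241,93', '238,87', '233,81', '229,75', '234,84', '235,86', '237,86', '237,85', '239,89', '241,90', '242,98', '172,57', '152,45', '151,42', '140,39', '140,36', '146,39', '147,46', '205,139', '238,192']
174 ['229,88', '239,171', '245,192', '245,186', '245,178', '196,109', '135,42', '131,36', '131,37', '227,78', '241,91', '240,90', '240,91', '242,91', '242,92', '241,90', '235,82', '236,85', '239,88', '239,88', '238,88', '237,89', '234,86', '233,85', '236,85', '176,55', '212,59', '184,49', '139,37', '138,35', '147,41', '128,31', '181,121', '237,191']
```

```bash
python3 - <<'E'
from h import *
def onbed(u,v,h):
    e,d=ray("top",u,v); e=tobed(e); d=RB.T@d; return np.round(e+d*(h-e[2])/d[2],1)
print("guide z62 r138",onbed(223.3-.5,138,62),onbed(252.7-.5,138,62))
for r in(166,170,174): print("blank",r,onbed(230.8-.5,r,141),onbed(247-.5,r,141),"rail outer top",onbed(227.2-.5,r,12),onbed(253.8-.5,r,12), "z0", onbed(253.8-.5,r,0),"inner",onbed(230.9-.5,r,12))
E
```

```text
guide z62 r138 [197.   44.3  62. ] [194.7 -40.5  62. ]
blank 166 [134.2  21.1 141. ] [132.9 -23.3 141. ] rail outer top [100.   41.4  12. ] [ 97.7 -40.7  12. ] z0 [ 94.5 -40.6   0. ] inner [99.7 30.  12. ]
blank 170 [122.8  21.7 141. ] [121.5 -22.9 141. ] rail outer top [87.2 42.1 12. ] [ 84.9 -40.3  12. ] z0 [ 81.5 -40.2  -0. ] inner [86.9 30.6 12. ]
blank 174 [111.4  22.3 141. ] [110.1 -22.4 141. ] rail outer top [74.3 42.8 12. ] [ 72.  -39.9  12. ] z0 [ 68.5 -39.8   0. ] inner [74.  31.3 12. ]
```

```bash
python3 -m handwheel '[[[0,0.005,0.1,0,0.002,0,0.3],[0,0.005,0.2,0,0.002,0,0.3],[0,0.005,0.27,0,0.002,0,0.3],[0,0.005,0.27,0,0.002,0,0.3],[0,0.005,0.27,0,0.002,0,0.3]]]'
python3 -c "
from h import *
s=get_state();print(tobed(s['eef_pos']),RB.T@s['wrist_force'])"
python3 -m handwheel '[[[0,0,0.015,0,0,0,0.3],[0,0,0.025,0,0,0,0.3],[0,0,0.035,0,0,0,0.3],[0,0,0.04,0,0,0,0.3],[0,0,0.04,0,0,0,0.3]]]'
python3 -c "
from h import *
s=get_state();print(tobed(s['eef_pos']),RB.T@s['wrist_force'])
a=crop(cv2.cvtColor(capture('top'),cv2.COLOR_RGB2BGR),215,130,265,220,6); b=crop(cv2.cvtColor(capture('side'),cv2.COLOR_RGB2BGR),200,160,280,250,6)
cv2.imwrite('pics/c6.png',np.hstack([a,b]))"
```

```text
t: 7.5
eef_pos: [641.0, 68.3, 129.2]
orientation: [[-0.866, -0.053, 0.497], [-0.046, 0.999, 0.026], [-0.497, 0.0, -0.868]]
wrist_force: [1.1, 0.0, -0.6]
opening: 44.2
gripper_force: 52.1
[87.90538115  1.48177899 29.11563044] [ 0.65206277 -0.05937652 -1.11960669]
t: 8.0
eef_pos: [646.8, 68.7, 119.1]
orientation: [[-0.866, -0.053, 0.497], [-0.046, 0.999, 0.026], [-0.498, 0.0, -0.867]]
wrist_force: [0.6, -0.2, -1.7]
opening: 44.2
gripper_force: 52.3
[87.89933503  1.52862739 17.48760666] [-0.37084157 -0.2448622  -1.76685012]
```

View pics/c6.png

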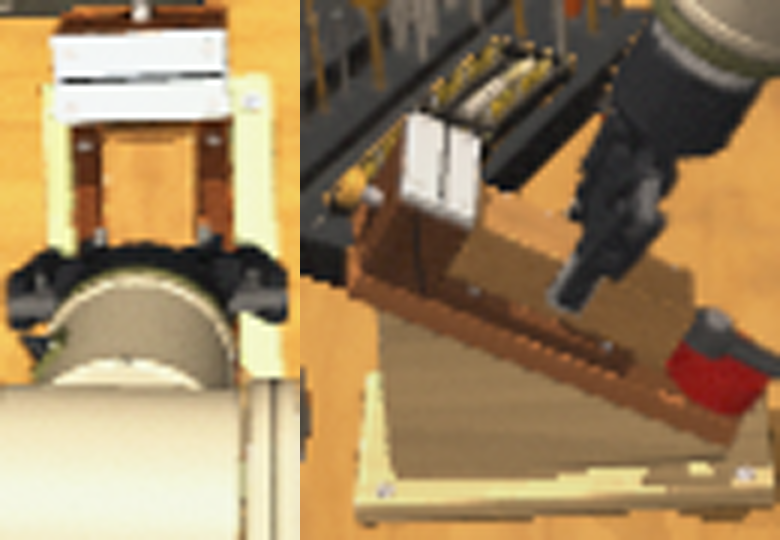

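The top view shows the blank sitting between the rails, at crop (103–195). The side view shows it entering the trough, clear of the cam (670,350) and the guide (470,220). Ease it up the slope by 2.5 mm, then down until it touches.

```bash
python3 -m handwheel '[[[-0.008,0,0,0,0,0,0.3],[-0.008,0,0.005,0,0,0,0.3],[-0.008,0,0.01,0,0,0,0.3],[-0.008,0,0.01,0,0,0,0.3],[-0.008,0,0.01,0,0,0,0.3]]]'
python3 -c "
from h import *
s=get_state();print(tobed(s['eef_pos']),RB.T@s['wrist_force'])"
```

```text
t: 8.6
eef_pos: [650.4, 68.8, 119.4]
orientation: [[-0.866, -0.053, 0.498], [-0.046, 0.999, 0.026], [-0.498, -0.0, -0.867]]
wrist_force: [-19.8, -2.5, 16.3]
opening: 44.4
gripper_force: 55.5
[91.15507677  1.47163274 15.92285375] [-9.09044056 -1.45079599 24.03748046]
```

```bash
python3 -m handwheel '[[[0,0,-0.004,0,0,0,0.3],[0,0,-0.006,0,0,0,-0.5],[0,0,-0.006,0,0,0,-0.5],[0,0,-0.006,0,0,0,-0.5],[0,0,-0.006,0,0,0,-0.5],[0,0,-0.1,0,0,0,-0.5],[0,0,-0.25,0,0,0,-0.5],[0,0,-0.4,0,0,0,-0.5],[0.1,0,-0.55,0,0,0,-0.5],[0.3,0,-0.6,0,0,0,-0.5],[0.3,0,-0.6,0,0,0,-0.5],[0.3,0,-0.6,0,0,0,-0.5]]]'
python3 -c "
from h import *
s=get_state();print(tobed(s['eef_pos']),RB.T@s['wrist_force'])
a=crop(cv2.cvtColor(capture('top'),cv2.COLOR_RGB2BGR),215,130,265,240,5); b=crop(cv2.cvtColor(capture('side'),cv2.COLOR_RGB2BGR),200,140,300,250,5)
cv2.imwrite('pics/c7.png',np.hstack([a,b]))"
```

```text
t: 9.8
eef_pos: [481.5, 60.0, 228.7]
orientation: [[-0.865, -0.053, 0.498], [-0.046, 0.999, 0.026], [-0.499, -0.0, -0.867]]
wrist_force: [0.4, -0.3, -0.1]
opening: 63.9
gripper_force: 0.0
[ -0.65920172   1.7600216  195.14934966] [ 0.32950973 -0.37095062 -0.26718307]
```

View pics/c7.png

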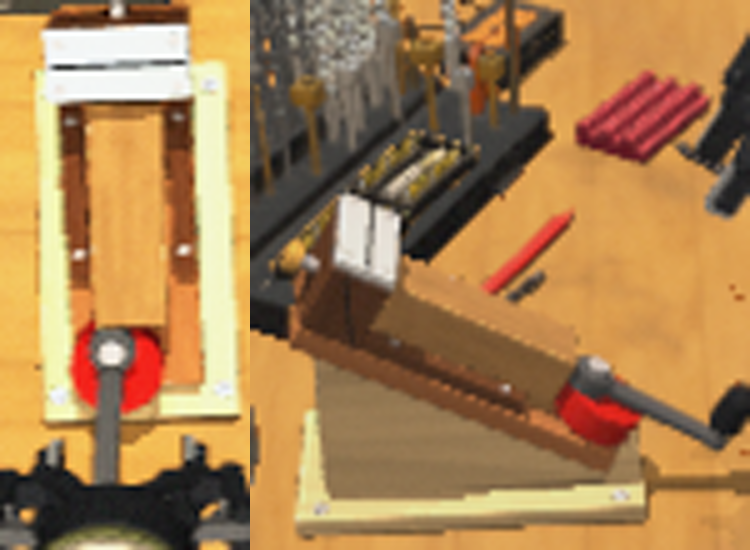

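The blank lies flat between the rails, at crop (90–165, 105–325), with its lower end at the cam. It's been let go. Now for the lever: turn the hand half round over the knob so the wrist has range to follow it.

```bash
python3 - <<'E'
from h import *
s=get_state(); print(s["joints"].round(1)); k=tobed([460,80.1,65.2]); print(k, tobed(pz("top",235-.2,232-.2,65.6)))
rel(bed([k[0],k[1],130]))
E
```

```text
[ -0.2 -43.5 131.3   1.8  62.3 -93.6]
[-100.05041565   23.02920444   63.76857721] [-99.45504115  22.98941926  63.8867178 ]
t 9.9 shift [0.339 0.071 0.217] turn [0. 0. 0.]
```

```bash
python3 - <<'E'
from h import *
rel([470,75,200],Rt(20))
E
```

```text
t 9.9 shift [0.087 0.052 0.065] turn [0.212 0.287 0.792]
```

```bash
python3 -m handwheel '[[[0.087,0.052,0.065,0.212,0.287,0.792,-0.06],[0.087,0.052,0.065,0.212,0.287,0.792,-0.06],[0.087,0.052,0.065,0.212,0.287,0.792,-0.06],[0.087,0.052,0.065,0.212,0.287,0.792,-0.06],[0.087,0.052,0.065,0.212,0.287,0.792,-0.06],[0.087,0.052,0.065,0.212,0.287,0.792,-0.06],[0.087,0.052,0.065,0.212,0.287,0.792,-0.06],[0.087,0.052,0.065,0.212,0.287,0.792,-0.06],[0.087,0.052,0.065,0.212,0.287,0.792,-0.06],[0.087,0.052,0.065,0.212,0.287,0.792,-0.06],[0.087,0.052,0.065,0.212,0.287,0.792,-0.06]]]'
python3 - <<'E'
from h import *
s=get_state(); print(s["joints"].round(1))
rel([460,80,150],Rt(-69))
rel([460,80,150],Rt(-85))
E
```

```text
t: 11.0
eef_pos: [470.2, 74.5, 198.4]
orientation: [[-0.343, 0.939, -0.003], [0.939, 0.343, 0.0], [0.001, -0.003, -1.0]]
wrist_force: [0.1, 0.4, -0.1]
opening: 45.2
gripper_force: 0.0
[  2.8 -10.9 106.7   0.   84.4 -17.2]
t 11.0 shift [ 0.029 -0.025  0.162] turn [-0.002  0.001  0.99 ]
t 11.0 shift [ 0.029 -0.025  0.162] turn [-2.000e-03  1.000e-03  1.167e+00]
```

```bash
python3 -m handwheel '[[[0.029,-0.025,0.162,0,0,1,-0.06],[0.029,-0.025,0.162,0,0,1,-0.06],[0.029,-0.025,0.162,0,0,1,-0.06],[0.029,-0.025,0.162,0,0,1,-0.06],[0.029,-0.025,0.162,0,0,1,-0.06],[0.029,-0.025,0.162,0,0,1,-0.06],[0.029,-0.025,0.162,0,0,1,-0.06],[0.029,-0.025,0.162,0,0,1,-0.06],[0.029,-0.025,0.162,0,0,1,-0.06],[0.029,-0.025,0.162,0,0,1,-0.06],[0.029,-0.025,0.162,0,0,1,-0.06],[0.029,-0.025,0.162,0,0,1,-0.06]]]'
python3 - <<'E'
from h import *
rel([462,80,110],Rt(-85)); rel([462,80,56],Rt(-85))
E
```

```text
t: 12.2
eef_pos: [459.1, 80.7, 150.6]
orientation: [[0.939, 0.344, -0.001], [0.344, -0.939, -0.0], [-0.001, -0.0, -1.0]]
wrist_force: [-0.0, -0.4, -0.4]
opening: 45.3
gripper_force: 0.0
t 12.2 shift [0.008 0.006 0.135] turn [-0.     0.001  0.168]
t 12.2 shift [0.009 0.006 0.315] turn [-0.     0.001  0.168]
```

```bash
python3 -m handwheel '[[[0.009,0.006,0.1,0,0,0.168,-0.06],[0.009,0.006,0.135,0,0,0.168,-0.06],[0.009,0.006,0.18,0,0,0.168,-0.06],[0.009,0.006,0.23,0,0,0.168,-0.06],[0.009,0.006,0.28,0,0,0.168,-0.06],[0.009,0.006,0.315,0,0,0.168,-0.06],[0.009,0.006,0.315,0,0,0.168,-0.06],[0.009,0.006,0.315,0,0,0.168,0.25],[0.009,0.006,0.315,0,0,0.168,0.25],[0.009,0.006,0.315,0,0,0.168,0.25],[0.009,0.006,0.315,0,0,0.168,0.25]]]' 20
python3 - <<'E'
from h import *
s=get_state(); print(s["joints"].round(1),tobed(s["eef_pos"]))
cv2.imwrite("pics/c8.png",np.hstack([crop(capture(n)[:,:,::-1],a,b,a+80,b+80,5) for n,a,b in(("side",240,180),("top",205,180))]))
E
```

```text
t: 13.3
eef_pos: [462.5, 79.8, 56.8]
orientation: [[0.996, 0.085, -0.001], [0.085, -0.996, 0.001], [-0.001, -0.001, -1.0]]
wrist_force: [1.2, -0.1, 0.3]
opening: 32.4
gripper_force: 0.0
[  3.5  -3.5 115.6   0.   68.   88.6] [-102.08313722   22.57380329   55.2234211 ]
```

View pics/c8.png

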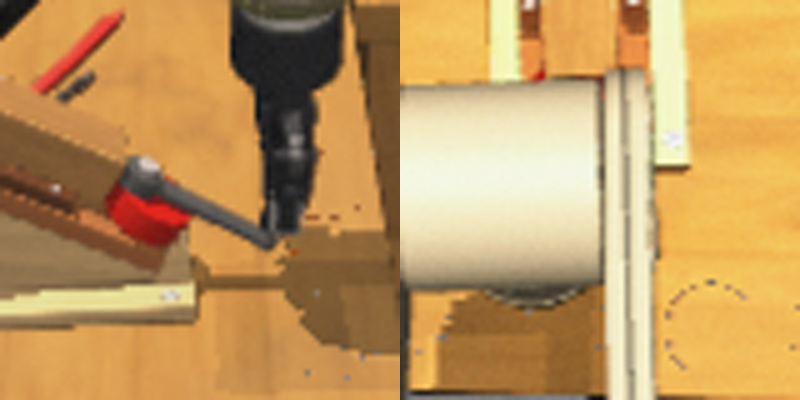

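Side view: the fingers stand astride the knob at crop (280,215), and the lever is free between them. Next: compute the arc.

```bash
cat >> h.py <<'E'
def tgt(th,s,h=64):
    f=np.radians(170.2)+th; K=bed([100*np.cos(f),14+100*np.sin(f),h]); y=RB@[-np.sin(f),np.cos(f),0]; z=-RB[:,2]
    R=Ro.from_rotvec(RB[:,1]*np.radians(30)*(1-s)).as_matrix()@np.c_[np.cross(y,z),y,z]
    return K+19*R[:,2],R
def table(ths,S):
    st=get_state(); p0,R0=st["eef_pos"],st["orientation"]
    for t in ths:
        p,R=tgt(t,S(t)); print(round(t,3),[round(float(v),3) for v in np.r_[R0.T@(p-p0)/300,Ro.from_matrix(R0.T@R).as_rotvec(degrees=True)/90]])
def knob():
    s=get_state(); g=tobed(s["eef_pos"]-19*s["orientation"][:,2]); F=RB.T@s["wrist_force"]; y=RB.T@s["orientation"][:,1]
    th=np.arctan2(g[1]-14,g[0])-np.radians(170.2); print("t",s["t"],"grasp bed",g.round(1),"r",np.hypot(g[0],g[1]-14).round(1),"theta",round(th%(2*np.pi),3),"push",round(float(-F@y),2),"F bed",F.round(1),"q",s["joints"].round(0),"open",s["opening"],s["gripper_force"])
E
python3 - <<'E'
from h import *
knob(); R=tgt(.1,0)[1]; print(R.round(2))
table(np.arange(.1,.95,.1),lambda t:np.clip((t-.1)/.8,0,1))
E
```

```text
t 13.4 grasp bed [-92.9  22.6  71.5] r 93.3 theta 0.079 push 0.35 F bed [-0.5  0.3  0.3] q [  3.  -4. 116.   0.  68.  89.] open 32.13403106389398 0.0
[[ 1.   -0.02  0.  ]
 [-0.02 -1.   -0.  ]
 [ 0.    0.   -1.  ]]
0.1 [-0.007, 0.005, 0.033, -0.0, 0.001, 0.065]
0.2 [-0.005, 0.038, 0.033, -0.002, 0.043, 0.001]
0.3 [0.001, 0.072, 0.032, -0.007, 0.084, -0.062]
0.4 [0.009, 0.105, 0.028, -0.017, 0.125, -0.126]
0.5 [0.02, 0.137, 0.022, -0.031, 0.166, -0.188]
0.6 [0.033, 0.168, 0.015, -0.048, 0.205, -0.251]
0.7 [0.05, 0.198, 0.006, -0.071, 0.244, -0.313]
0.8 [0.068, 0.227, -0.005, -0.097, 0.281, -0.374]
0.9 [0.089, 0.254, -0.018, -0.127, 0.317, -0.434]
```

```bash
python3 -m handwheel '[[[-0.007,0.005,0.018,0,0.001,0.065,0.25],[-0.005,0.038,0.018,-0.002,0.043,0.001,0.25],[0.001,0.072,0.017,-0.007,0.084,-0.062,0.25],[0.009,0.105,0.013,-0.017,0.125,-0.126,0.25],[0.02,0.137,0.007,-0.031,0.166,-0.188,0.25],[0.033,0.168,0,-0.048,0.205,-0.251,0.25],[0.033,0.168,0,-0.048,0.205,-0.251,0.25]]]'
python3 - <<'E'
from h import *
knob(); R=tgt(.1,0)[1]
table(np.arange(.7,1.35,.1),lambda t:np.clip((t-.1)/.8,0,1))
E
```

```text
t: 14.1
eef_pos: [475.3, 29.9, 55.7]
orientation: [[0.837, 0.443, 0.321], [0.463, -0.886, 0.018], [0.292, 0.133, -0.947]]
wrist_force: [-0.2, 0.8, 0.3]
opening: 32.0
gripper_force: 0.0
t 14.1 grasp bed [-90.2 -27.9  67.9] r 99.5 theta 0.606 push 0.75 F bed [0.  0.8 0.3] q [ -4. -22. 133.   3.  50.  56.] open 32.00341737743057 0.0
0.7 [0.006, 0.034, 0.01, -0.02, 0.037, -0.063]
0.8 [0.014, 0.069, 0.006, -0.042, 0.072, -0.127]
0.9 [0.026, 0.102, 0.001, -0.069, 0.105, -0.19]
1.0 [0.037, 0.133, -0.003, -0.074, 0.102, -0.253]
1.1 [0.051, 0.163, -0.008, -0.08, 0.098, -0.317]
1.2 [0.068, 0.191, -0.014, -0.085, 0.095, -0.38]
1.3 [0.087, 0.218, -0.02, -0.09, 0.091, -0.444]
```

```bash
python3 -m handwheel '[[[0.006,0.034,0.005,-0.02,0.037,-0.063,0.25],[0.014,0.069,0.003,-0.042,0.072,-0.127,0.25],[0.026,0.102,0,-0.069,0.105,-0.19,0.25]]]'
python3 - <<'E'
from h import *
knob()
# find the knob/lever: cap and dark pixels, compare with start picture
a=cv2.imread("pics/side0.png").astype(int); b=capture("side")[:,:,::-1].astype(int)
def gr(im): return (im.max(2)-im.min(2)<25)&(im.max(2)>60)&(im.max(2)<130)
for im in(a,b):
    m=gr(im)[200:245,255:315]; print("\n".join("".join(".#"[int(v)] for v in r) for r in m[::2]))
E
```

```text
t: 14.4
eef_pos: [495.9, 7.5, 62.2]
orientation: [[0.609, 0.617, 0.498], [0.7, -0.714, 0.028], [0.373, 0.331, -0.867]]
wrist_force: [-3.7, 4.9, 1.0]
opening: 31.9
gripper_force: 2.6
t 14.4 grasp bed [-73.8 -51.4  64.2] r 98.7 theta 0.896 push 5.47 F bed [-2.4  5.1  2.5] q [-10. -30. 141.  10.  40.  29.] open 31.93189000812606 2.6442379073705524
............................................................
............................................................
............................................................
............................................................
............................................................
............................................................
...........#................................................
.........#####..#...........................................
.........#########..........................................
............#...######......................................
...................#######..................................
.......................#######..............................
.....................
[... 1352 characters left out ...]
.............................
............................................................
............................................................
............................................................
............................................................
............................................................
............................................................
............................................................
............................................................
............................................................
............................................................
............................................................
```

```bash
python3 - <<'E'
from h import *
knob()
table(np.arange(1.0,1.41,.08),lambda t:1)
E
```

```text
t 14.45 grasp bed [-74.5 -52.1  63.7] r 99.6 theta 0.896 push 1.07 F bed [-1.8 -0.2 -0.1] q [-10. -30. 141.  10.  39.  28.] open 32.176640911931074 0.0
1.0 [-0.0, 0.034, -0.001, 0.0, -0.001, -0.059]
1.08 [0.003, 0.061, -0.001, 0.0, -0.001, -0.11]
1.16 [0.009, 0.087, -0.001, 0.0, -0.001, -0.16]
1.24 [0.017, 0.112, -0.001, 0.0, -0.001, -0.211]
1.32 [0.026, 0.137, -0.001, 0.0, -0.001, -0.262]
1.4 [0.038, 0.161, -0.001, 0.0, -0.001, -0.313]
```

```bash
python3 -m handwheel '[[[0,0.034,0,0,0,-0.059,0.25],[0.003,0.061,0,0,0,-0.11,0.25],[0.009,0.087,0,0,0,-0.16,0.25],[0.017,0.112,0,0,0,-0.211,0.25],[0.026,0.137,0,0,0,-0.262,0.25]]]'
python3 - <<'E'
from h import *
knob()
table(np.arange(1.36,1.66,.04),lambda t:1)
E
```

```text
t: 14.95
eef_pos: [524.5, -16.2, 76.9]
orientation: [[0.315, 0.812, 0.492], [0.926, -0.377, 0.029], [0.209, 0.446, -0.87]]
wrist_force: [-4.5, 3.0, -2.1]
opening: 31.8
gripper_force: 3.0
t 14.95 grasp bed [-42.8 -76.6  63.3] r 100.2 theta 1.301 push 5.76 F bed [-4.8  3.3  0.4] q [-13. -24. 136.  12.  40.   1.] open 31.8080949683313 2.9577871984912463
1.36 [0.001, 0.02, -0.002, -0.005, 0.001, -0.033]
1.4 [0.002, 0.034, -0.003, -0.005, 0.001, -0.058]
1.44 [0.004, 0.047, -0.003, -0.005, 0.001, -0.084]
1.48 [0.006, 0.06, -0.003, -0.005, 0.001, -0.109]
1.52 [0.008, 0.073, -0.003, -0.005, 0.0, -0.135]
1.56 [0.011, 0.086, -0.003, -0.005, 0.0, -0.16]
1.6 [0.015, 0.099, -0.003, -0.006, 0.0, -0.186]
1.64 [0.019, 0.112, -0.003, -0.006, 0.0, -0.211]
```

```bash
cat > chk.py <<'E'
from h import *
import sys
knob(); s=get_state(); sys.exit(float(-s["wrist_force"]@s["orientation"][:,1])>float(sys.argv[1]))
E
W=8
python3 -m handwheel '[[[0,0.0067,0,0,0,-0.0127,0.25],[0.0003,0.0133,0,0,0,-0.0255,0.25]]]' >/dev/null; python3 chk.py $W || exit
python3 -m handwheel '[[[0,0.0067,0,0,0,-0.0127,0.25],[0.0003,0.0133,0,0,0,-0.0255,0.25]]]' >/dev/null; python3 chk.py $W || exit
python3 -m handwheel '[[[0,0.0067,0,0,0,-0.0127,0.25],[0.0003,0.0133,0,0,0,-0.0255,0.25]]]' >/dev/null; python3 chk.py $W || exit
python3 -m handwheel '[[[0,0.0067,0,0,0,-0.0127,0.25],[0.0003,0.0133,0,0,0,-0.0255,0.25]]]' >/dev/null; python3 chk.py $W || exit
```

```text
t 15.15 grasp bed [-38.7 -78.4  63.4] r 100.2 theta 1.346 push 5.5 F bed [-5.4  1.4  0.3] q [-13. -23. 135.  12.  40.  -1.] open 32.184081115674864 2.9897336443536915
t 15.35 grasp bed [-35.  -79.8  63.5] r 100.1 theta 1.384 push 6.53 F bed [-6.4  1.5 -0.7] q [-13. -23. 134.  12.  41.  -3.] open 31.853929438185574 2.9752451440435834
t 15.55 grasp bed [-30.8 -81.2  63.5] r 100.1 theta 1.429 push 5.96 F bed [-5.9  1.1 -3.1] q [-13. -22. 134.  12.  41.  -6.] open 31.916070609101663 2.9836115551586317
t 15.75 grasp bed [-26.2 -82.7  63.8] r 100.2 theta 1.477 push 5.64 F bed [-5.4  1.5 -4.6] q [-13. -22. 133.  12.  41.  -8.] open 32.148208464267064 2.9507226683199406
```

```bash
W=8
python3 -m handwheel '[[[0,0.0067,0,0,0,-0.0127,0.25],[0.0003,0.0133,0,0,0,-0.0255,0.25]]]' >/dev/null; python3 chk.py $W || exit
python3 -m handwheel '[[[0,0.0067,0,0,0,-0.0127,0.25],[0.0003,0.0133,0,0,0,-0.0255,0.25]]]' >/dev/null; python3 chk.py $W || exit
python3 -m handwheel '[[[0,0.0067,0,0,0,-0.0127,0.25],[0.0003,0.0133,0,0,0,-0.0255,0.25]]]' >/dev/null; python3 chk.py $W || exit
python3 -m handwheel '[[[0,0.0067,0,0,0,-0.0127,0.25],[0.0003,0.0133,0,0,0,-0.0255,0.25]]]' >/dev/null; python3 chk.py $W || exit
python3 -m handwheel '[[[0,0.0067,0,0,0,-0.0127,0.25],[0.0003,0.0133,0,0,0,-0.0255,0.25]]]' >/dev/null; python3 chk.py $W || exit
python3 -m handwheel '[[[0,0.0067,0,0,0,-0.0127,0.25],[0.0003,0.0133,0,0,0,-0.0255,0.25]]]' >/dev/null; python3 chk.py $W || exit
```

```text
t 15.95 grasp bed [-21.7 -83.9  64. ] r 100.3 theta 1.524 push 6.49 F bed [-6.2  2.2 -5.6] q [-13. -21. 133.  12.  41. -11.] open 31.75735191322464 3.0856969134765677
t 16.15 grasp bed [-17.5 -84.8  64.2] r 100.4 theta 1.567 push 5.86 F bed [-5.6  2.  -5.9] q [-13. -21. 132.  12.  41. -13.] open 31.930158773352264 3.0216870535514317
t 16.35 grasp bed [-13.5 -85.5  64.2] r 100.4 theta 1.607 push 6.67 F bed [-6.4  2.4 -5.1] q [-13. -20. 131.  12.  41. -15.] open 31.855525745087327 2.9909531580051407
t 16.55 grasp bed [ -9.5 -86.   64.2] r 100.4 theta 1.647 push 4.94 F bed [-4.6  3.5 -4. ] q [-13. -20. 131.  12.  41. -17.] open 31.751461012958824 2.953978608129546
t 16.75 grasp bed [ -5.5 -86.3  64.2] r 100.4 theta 1.687 push 6.86 F bed [-6.6  3.5 -4.1] q [-13. -19. 130.  12.  41. -19.] open 32.10840291301136 2.912557932722848
t 16.95 grasp bed [ -1.5 -86.5  64.2] r 100.5 theta 1.727 push 6.01 F bed [-5.9  3.3 -2.1] q [-13. -19. 130.  12.  41. -21.] open 32.212722292721985 2.8842931301915087
```

```bash
W=8
python3 -m handwheel '[[[0,0.005,0,0,0,-0.0095,0.25],[0.0001,0.01,0,0,0,-0.019,0.25]]]' >/dev/null; python3 chk.py $W || exit
python3 -m handwheel '[[[0,0.005,0,0,0,-0.0095,0.25],[0.0001,0.01,0,0,0,-0.019,0.25]]]' >/dev/null; python3 chk.py $W || exit
python3 -m handwheel '[[[0,0.005,0,0,0,-0.0095,0.25],[0.0001,0.01,0,0,0,-0.019,0.25]]]' >/dev/null; python3 chk.py $W || exit
python3 -m handwheel '[[[0,0.005,0,0,0,-0.0095,0.25],[0.0001,0.01,0,0,0,-0.019,0.25]]]' >/dev/null; python3 chk.py $W || exit
python3 -m handwheel '[[[0,0.005,0,0,0,-0.0095,0.25],[0.0001,0.01,0,0,0,-0.019,0.25]]]' >/dev/null; python3 chk.py $W || exit
python3 -m handwheel '[[[0,0.005,0,0,0,-0.0095,0.25],[0.0001,0.01,0,0,0,-0.019,0.25]]]' >/dev/null; python3 chk.py $W || exit
python3 -m handwheel '[[[0,0.005,0,0,0,-0.0095,0.25],[0.0001,0.01,0,0,0,-0.019,0.25]]]' >/dev/null; python3 chk.py $W || exit
python3 -m handwheel '[[[0,0.005,0,0,0,-0.0095,0.25],[0.0001,0.01,0,0,0,-0.019,0.25]]]' >/dev/null; python3 chk.py $W || exit
```

```text
t 17.15 grasp bed [  1.5 -86.5  64.3] r 100.6 theta 1.757 push 4.6 F bed [-4.6  4.6 -2.8] q [-13. -19. 129.  12.  41. -23.] open 32.0634599065165 2.8462695571943186
t 17.35 grasp bed [  4.5 -86.5  64.2] r 100.6 theta 1.786 push 5.17 F bed [-5.3  4.1 -1.1] q [-13. -18. 129.  12.  41. -25.] open 32.21582406241369 2.878289802465588
t 17.55 grasp bed [  7.5 -86.4  64.2] r 100.7 theta 1.816 push 6.2 F bed [-6.4  3.8 -1.1] q [-13. -18. 128.  12.  41. -26.] open 31.92294314333675 2.8472636474180035
t 17.75 grasp bed [ 10.5 -86.2  64.3] r 100.8 theta 1.846 push 5.47 F bed [-5.9  4.8 -0.5] q [-12. -17. 128.  12.  41. -28.] open 32.08945765098971 2.829302016471047
t 17.95 grasp bed [ 13.5 -85.9  64.3] r 100.8 theta 1.876 push 5.4 F bed [-5.8  3.1 -1.7] q [-12. -17. 127.  12.  41. -29.] open 31.843570757948267 2.870017242967151
t 18.15 grasp bed [ 16.4 -85.6  64.3] r 100.9 theta 1.905 push 6.04 F bed [-6.7  4.2 -0.8] q [-12. -17. 127.  11.  41. -30.] open 32.41181078610633 2.823896661575418
t 18.35 grasp bed [ 19.4 -85.1  64.3] r 100.9 theta 1.935 push 5.1 F bed [-5.6  2.5 -0.2] q [-12. -16. 126.  11.  41. -32.] open 32.275102480319866 2.8240899089723825
t 18.55 grasp bed [ 22.3 -84.6  64.3] r 101.1 theta 1.965 push 5.48 F bed [-6.3  3.5  0.2] q [-12. -16. 126.  11.  42. -33.] open 31.972205925558864 2.8394697976182215
```

```bash
W=8
python3 -m handwheel '[[[0,0.005,0,0,0,-0.0095,0.25],[0.0002,0.01,0,0,0,-0.019,0.25]]]' >/dev/null; python3 chk.py $W || exit
python3 -m handwheel '[[[0,0.005,0,0,0,-0.0095,0.25],[0.0002,0.01,0,0,0,-0.019,0.25]]]' >/dev/null; python3 chk.py $W || exit
python3 -m handwheel '[[[0,0.005,0,0,0,-0.0095,0.25],[0.0002,0.01,0,0,0,-0.019,0.25]]]' >/dev/null; python3 chk.py $W || exit
python3 -m handwheel '[[[0,0.005,0,0,0,-0.0095,0.25],[0.0002,0.01,0,0,0,-0.019,0.25]]]' >/dev/null; python3 chk.py $W || exit
python3 -m handwheel '[[[0,0.005,0,0,0,-0.0095,0.25],[0.0002,0.01,0,0,0,-0.019,0.25]]]' >/dev/null; python3 chk.py $W || exit
```

```text
t 18.75 grasp bed [ 25.3 -83.9  64.3] r 101.1 theta 1.994 push 6.22 F bed [-7.2  3.2 -0.1] q [-12. -16. 126.  11.  42. -35.] open 31.988929805622075 2.833268182876054
t 18.95 grasp bed [ 28.1 -83.1  64.3] r 101.1 theta 2.024 push 5.84 F bed [-6.9  3.2 -0.7] q [-11. -15. 125.  11.  42. -36.] open 31.97241744554354 2.83133410019218
t 19.15 grasp bed [ 29.4 -82.5  64. ] r 100.9 theta 2.038 push 15.88 F bed [-16.4  -0.5  11.8] q [-11. -15. 125.  11.  42. -38.] open 31.967722097052864 7.995900323785463
```

Force jumped to about 10 N above the running level, so the blank is firmly on the stop. Back off, open and withdraw.

```bash
python3 -m handwheel '[[[0,-0.01,0,0,0,0,0.25],[0,-0.014,0,0,0,0,0.0],[0,-0.014,0,0,0,0,-0.06],[0,-0.014,-0.03,0,0,0,-0.06],[0,-0.014,-0.08,0,0,0,-0.06],[0,-0.014,-0.16,0,0,0,-0.06],[0,-0.014,-0.3,0,0,0,-0.06],[0,-0.014,-0.4,0,0,0,-0.06],[0,-0.014,-0.4,0,0,0,-0.06],[0,-0.014,-0.4,0,0,0,-0.06]]]'
python3 - <<'E'
from h import *
knob()
T=capture("top"); S=capture("side")
cv2.imwrite("pics/f.png",np.hstack([crop(T[:,:,::-1],215,125,275,225,5),crop(S[:,:,::-1],200,145,300,245,5)]))
# lower end of the blank in the side view's left face (y=22) and cam: print row of top image through the trough middle
for r in (150,155,160,180,184,186,188,190,192,194,196): print(r,[tuple(int(x) for x in T[r,c]) for c in(236,240,243)])
def onbed(u,v,h):
    e,d=ray("top",u,v); e=tobed(e); d=RB.T@d; return np.round(e+d*(h-e[2])/d[2],1)
for r in (184,186,188,190): print(r,onbed(240,r,45))
E
```

```text
t: 20.15
eef_pos: [525.7, -23.4, 219.0]
orientation: [[-0.304, 0.809, 0.502], [0.941, 0.338, 0.026], [-0.149, 0.48, -0.864]]
wrist_force: [0.2, 0.6, -0.9]
opening: 44.7
gripper_force: 0.0
t 20.15 grasp bed [ 28.8 -83.9 185.9] r 102.0 theta 2.028 push 0.08 F bed [-0.3  0.6 -0.9] q [-14. -35. 127.  10.  59. -37.] open 44.748767269033344 0.0
150 [(128, 91, 53), (114, 75, 38), (155, 101, 51)]
155 [(238, 176, 87), (235, 172, 87), (238, 176, 88)]
160 [(240, 180, 88), (238, 173, 87), (236, 171, 84)]
180 [(232, 166, 83), (234, 169, 85), (238, 177, 88)]
184 [(231, 165, 82), (236, 174, 86), (238, 177, 87)]
186 [(232, 167, 83), (238, 178, 91), (234, 168, 83)]
188 [(231, 163, 80), (237, 190, 103), (237, 197, 102)]
190 [(195, 26, 20), (197, 22, 20), (197, 28, 23)]
192 [(236, 36, 28), (242, 30, 24), (243, 37, 27)]
194 [(164, 45, 39), (242, 32, 26), (242, 35, 29)]
196 [(112, 108, 99), (76, 71, 68), (116, 112, 103)]
184 [51.   1.2 45. ]
186 [44.6  1.5 45. ]
188 [38.2  1.7 45. ]
190 [31.7  2.  45. ]
```

```bash
python3 -c "
from rig import *
print(close_job())"
```

```text
the job is handed in; nothing more can be done
None
```

The blank lies in the trough, and the cam drove it onto the hidden stop; I stopped at about 10 N over the running force, took the hand away and handed the job in at about 20 s (`close_job()` returned no verdict).

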